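# Lift the hot egg from the rack with the tongs and hold it over the bowl

## Robot

A 6-joint arm with a two-finger parallel gripper is mounted at the origin on the work surface. World frame = base frame: x ahead of the robot, y to its left, z up, the work surface at z = 0. Lengths are in mm, angles in rad, forces in N, time in s.
With the tool pointing down it reaches from about 275 to 1000 mm from the base axis. Payload 8.4 kg.
Tool frame: the origin (TCP) lies at the very end of the fingers, on their centre line; the grasp point (between the pads) lies 19 mm behind it; z points along the fingers, y is the direction in which the jaws open and shut (so a half turn about z gives the same grasp; the last joint's range is limited). The gripper opens to 85 mm and grips with 20 to 120 N. Pads are 22 mm wide; open, the fingers measure 114 mm over their backs; the gripper's body (76 mm by 85 mm) begins 54 mm behind the grasp point. The pads swing forward as they close: fully open they stand 13 mm farther back than shut.
Start: joints at [1.136, 0.353, 1.633, -0, 1.155, -0.002], TCP at [262.133, 567.375, 231.281] pointing down, gripper open.
Joint ranges: [-2.63, 2.63], [-0.92, 2.1], [0.06, 2.66], [-1.3, 4.44], [0, 2.69], [-3.02, 3.02]. Speed limits (rad/s): [2.22, 2.22, 2.79, 3.14, 3.14, 3.14].

## Interface

Orientations are given as [roll, pitch, yaw] about the fixed x, y, z axes, in that order (R = Rz(yaw) Ry(pitch) Rx(roll)).
In Python, from rig import r gives the robot as it stands.
- The arm moves only by the tool jog_arm, never from a script. Its argument "increments" is text: rows parted by semicolons, each of 7 numbers parted by spaces: the shift along the tool's x, y, z in cm, then the turn, a rotation vector about the tool's x, y, z in rad, then the opening, from -1 (shut) to 1 (fully open). A call has exactly 8 rows; each row shifts and turns the commanded pose from where the row before left it, along the tool's axes as they then stand; what a row does not reach is not made up. A row lasts 1/10 s, in which the tool goes at most 50 mm and 8.59 degrees, less where a joint would pass 70% of its speed; a pose out of reach is approached as far as the arm can. A call with a gripper value outside its range is refused whole. The fingers move at their own pace and stop on an object; "squeeze" is the grip in N (left out, the last holds). Time passes only in rows, so rows that do not move let the fingers close, or fill a call up. It gives the time, the measured TCP pose, the force and the opening at its end, in the units of the state.
- r.sense(): the state, without advancing time (a new reading comes with each control period).
- r.grab_frame(name): name is "scene" or "top" or "wrist"; returns the picture (384x512x3 uint8, red, green, blue); there is no depth.
- r.camera_info(name): a dict with "K" (3x3 intrinsics, pixels), "rvec" (rotation vector, rad) and "tvec" (3), from world to camera coordinates, as OpenCV has them. Camera axes: x right, y down, z forward; pixel columns grow to the right and rows downward; lengths in mm; the calibration is good to about 2 mm. The wrist camera is an equidistant fisheye: a pixel r from the principal point sees the ray r / f radians off the axis. A picture is of the moment at which its call begins: read the wrist's pose just before it. camera_info takes no time and is no camera call; for the wrist camera it gives the pose at the moment of the call.
- r.sign_off(): hands the job in, once; it reports no verdict.
The state is a dict: "clock": time; "qpos": joint angles; "qvel": joint speeds; "joint_efforts": joint torques, N m; "eef_pos": TCP position; "tcp_rot": TCP orientation; "contact_force": force on the tool from outside, world axes, zero at the start; "wrist_torque": the same for the moment, N m; "opening": opening from 0.0 (shut) to 1.0 (fully open).
Only numpy, scipy, OpenCV 4.12 (cv2) and the standard library are available. Lean on these libraries where they do the work, as an engineer would, in place of code of your own. Each camera call takes 0.05 s, during which the arm holds its last target.

## Task

The boiled egg in the steel rack is still hot: pick up the kitchen tongs, lift the egg out of the rack with them, and finish while holding it still in the tongs over the middle of the small bowl, with about 5 cm of air between the egg and the rim. Do not touch the egg with the gripper itself, crack it with a hard squeeze or drop it, and leave the rack, the bowl, the pepper grinder and the bottles standing where they are.

Things in the scene. Friction and masses are not known exactly. Their poses are not given: they have to be found in the camera images.
- tongs: Spring-loaded steel kitchen tongs (120 g, 233 mm from pivot to jaw tips, a 28 mm hanging loop behind), lying flat on the worktop, jaws roughly away from the robot, all between 0 and 22 mm high. Origin: on the upright hinge pin, at the underside. x: along the middle plane to the jaws; z: along the pin, up. The two arms mirror each other about the middle plane; a spring keeps them open.
- tongs_left: Left (+y) arm of the tongs. Origin as tongs; its yaw relative to the tongs runs from 0 (open) to -0.17 rad (shut). Each arm has a rubber grip panel, 64 mm long, 22 mm high, centred 110 mm from the pin. Width over the panels there: 56 mm open (each splayed 0.06 rad), parallel at about 43 mm, 35 mm when closed on the egg.
- tongs_right: Right (-y) arm, mirror image; its yaw relative to the tongs runs from 0 (open) to +0.17 rad; the arms move together. Squeezing at the panels takes about 5.5 N to start and 6.5 N at the egg's size; about half of any further grip force reaches the egg.
- tongs_grip (a point): Point midway between the two grip panels, 110 mm ahead of the pin, 11 mm above the underside; close to the centre of mass. Axes as tongs.
- tongs_jaws (a point): Point midway between the jaws, 215 mm ahead of the pin (105 mm ahead of the grip point), 11 mm above the underside. Jaws: 37 mm long, 18 mm high (2 to 20 mm above the underside), 4 mm thick, shallow hollows facing each other. Clear gap 73 mm open, 60 mm with the panels at 49 mm. Axes as tongs.
- egg: Boiled hen's egg, brown, 57 mm long, 44 mm thickest diameter, about 60 g, standing upright in the rack's end hole nearest the robot, blunt end down, pointed end up. Origin: its blunt lowest point, z to the pointed end. Its shell cracks if a jaw presses with more than 40 N.
- egg_middle (a point): Centre of the egg at its thickest girth, 22 mm above its blunt end; about 62 mm above the worktop at the start, 17 mm above the rack's top plate.
- rack: Loose steel egg rack, 350 g: flat top plate 80 mm (x) by 190 mm (y), 3 mm thick, top at 45 mm, on two end walls; three 28 mm holes along y at -60, 0 and +60 mm; the egg stands in the +60 mm hole, the others are empty. Origin: centre of the underside.
- bowl: Small loose ceramic pinch bowl, 100 mm diameter, 42 mm high, empty. Origin: centre of the underside.
- bowl_rim (a point): Centre of the bowl's mouth, 42 mm above its underside.
- grinder: Bystander: aluminium pepper grinder, 54 mm diameter, 150 mm tall, upright, at the far side of the worktop. Origin: centre of the underside.
- bottle_a: Bystander: amber glass bottle, 52 mm diameter, 125 mm tall, upright, at the far side. Origin: centre of the underside.
- bottle_b: Bystander: a second bottle like it. Origin: centre of the underside.
There are look-alikes about, which are no part of the job. Several things have the shape of the egg; the one meant has the colours described above.

How it is judged (in metres and radians):
On the way, in this order (a step that is already met when the one before it is completed fails the run):
1. the tongs are gripped and lifted off the worktop while the egg still stands in the rack (contact force between the fingers and tongs above 1 N and height (world z) of tongs_grip above 0.03 m and height (world z) of tongs above 0.008 m and distance of egg_middle from where it was at the start of the episode below 0.015 m), for 0.2 s.
2. the egg is clear of the rack, held between both jaws (contact force between the fingers and tongs above 1 N and contact force between each of tongs_left, tongs_right and egg above 0.3 N and height (world z) of egg_middle above 0.08 m and contact force between egg and rack below 0.05 N), for 0.2 s.
At the end, for the whole second after the job is handed in: The gripper holds the tongs, both jaws hold the egg, at rest, its middle within 30 mm of the bowl's centre sideways and 40 to 125 mm above the rim, touched by nothing but the jaws; tongs clear of the bowl, bowl and rack upright (contact force between the fingers and tongs above 1 N and contact force between each of tongs_left, tongs_right and egg above 0.3 N and horizontal distance between egg_middle and bowl_rim below 0.03 m and z of egg_middle in the frame of bowl_rim between 0.04 and 0.125 m and linear speed of egg below 0.03 m/s and contact force between each of egg, tongs and bowl below 0.05 N and contact force between egg and rack below 0.05 N and contact force between each of the arm, the fingers and egg below 0.05 N and height (world z) of tongs above 0.03 m and angle between each of bowl, rack's own z axis and vertical below 0.15 rad); the arm keeps its last pose, push and grip.
It fails at once if the robot itself touches the hot egg (contact force between any of the fingers, the arm and egg above 0.3 N).
It fails at once if the egg is cracked: a jaw presses on it with more than 40 N (contact force between any of tongs_left, tongs_right and egg above 40 N).
It fails at once if the egg is dropped onto the worktop or into the bowl (height (world z) of egg_middle below 0.045 m).
It fails at once if the rack or the bowl is shifted by more than 30 mm or tipped (distance of any of rack, bowl from where it was at the start of the episode above 0.03 m or angle between any of rack, bowl's own z axis and vertical above 0.35 rad).
It fails at once if the pepper grinder or a bottle is shifted by more than 30 mm or tipped (distance of any of grinder, bottle_a, bottle_b from where it was at the start of the episode above 0.03 m or angle between any of grinder, bottle_a, bottle_b's own z axis and vertical above 0.3 rad).
It also fails if it takes over 45 s, if anything falls off the work surface, if the arm or the gripper's body presses on something with over 40 N, if the wrist force passes 120 N, or if a joint passes its speed limit or range.

## Working session

There is one attempt and no reset: what is moved stays moved. The work goes in short steps, Python scripts to look and compute and a tool call to move; the robot and the scene stay as the last step left them, time stands still between calls to the robot, and variables do not carry over. Pictures are saved under pics/ and viewed, and the job is handed in when it is done.

Besides the shell and the picture viewer there is one more tool, called after "Emit:" by a JSON object that holds its "fn" and its "kwargs". jog_arm: Moves the arm, as the interface text tells. Its arguments: {"type":"object","properties":{"increments":{"type":"string"},"squeeze":{"type":"number"}},"required":["increments"]}

```bash
ls; mkdir -p pics; python3 - <<'E'
from rig import r
import cv2
for n in ["scene","top","wrist"]:
    i=r.camera_info(n); print(n,i)
    cv2.imwrite(f"pics/{n}0.png",r.grab_frame(n)[:,:,::-1])
print(r.sense())
E
```

```text
pics
scene {'K': array([[364.26508381,   0.        , 254.79453831],
       [  0.        , 364.26508381, 185.90048086],
       [  0.        ,   0.        ,   1.        ]]), 'rvec': array([ 1.45446957,  2.1975686 , -0.8314631 ]), 'tvec': array([ 185.33859592, -376.86084578, 1208.04647078])}
top {'K': array([[416.28830598,   0.        , 249.43947879],
       [  0.        , 416.28830598, 194.6700256 ],
       [  0.        ,   0.        ,   1.        ]]), 'rvec': array([ 2.15044588, -2.13369561,  0.17418049]), 'tvec': array([  9.77148583, 548.80261475, 843.84054393])}
wrist {'K': array([[297.31863964,   0.        , 258.21310728],
       [  0.        , 297.31863964, 184.97942769],
       [  0.        ,   0.        ,   1.        ]]), 'rvec': array([-2.44633274, -1.56435677, -0.21170878]), 'tvec': array([-624.92482384,  -35.14496544,  378.70522459])}
{'clock': 0.15, 'qpos': array([ 1.13556712e+00,  3.53525279e-01,  1.63396109e+00, -1.48863450e-05,
        1.15518411e+00, -2.39448379e-03]), 'qvel': array([ 0.00088314, -0.00125308, -0.0032711 ,  0.00060163, -0.00180481,
        0.00014983]), 'joint_efforts': array([ 8.06165826e-04, -6.05634928e+01, -3.42339242e+01, -3.17270178e-05,
        5.99147519e-03,  1.03060694e-05]), 'eef_pos': array([262.00303831, 567.03599191, 230.71245857]), 'tcp_rot': array([-3.14051480e+00,  1.10317146e-05,  2.70876395e+00]), 'contact_force': array([-0.36891824, -0.44163924, -0.11834724]), 'wrist_torque': array([-0.01363614,  0.05560414,  0.00418905]), 'opening': 0.9987240885959868}
```

View pics/scene0.png

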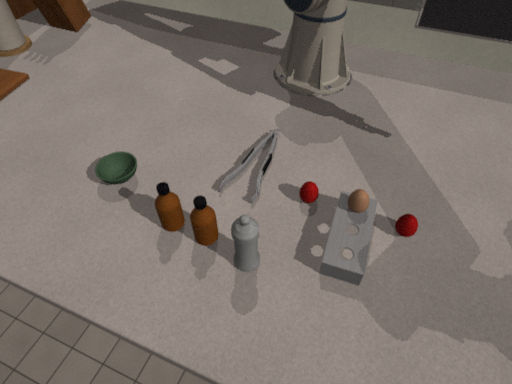

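View pics/top0.png

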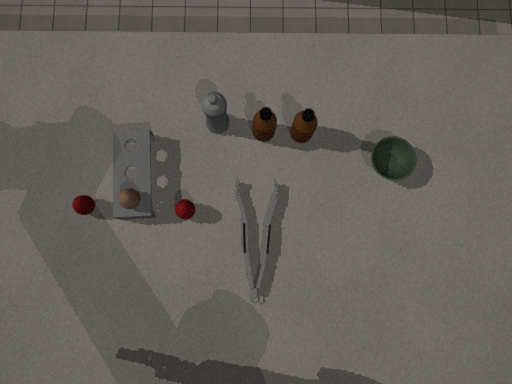

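View pics/wrist0.png

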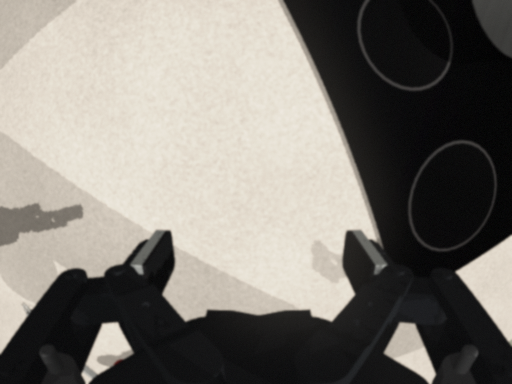

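Egg-shaped candidates in the top view are the brown egg at (130,198) in the rack, and the red eggs at (84,205) and (185,209). I choose the brown one in the rack. The tongs are the silver V with its pin at about (255,295) and jaws at about (238,182) and (277,183). The bowl is at (394,158).

```bash
cat > h.py <<'E'
import numpy as np, cv2
from rig import r
def cam(n):
    i=r.camera_info(n); R,_=cv2.Rodrigues(np.array(i['rvec'])); return i['K'],R,np.array(i['tvec']).ravel()
def ray(n,px,c=None):
    K,R,t=c or cam(n); u=(px[0]-K[0,2])/K[0,0]; v=(px[1]-K[1,2])/K[1,1]
    if n=='wrist':
        th=np.hypot(u,v); s=np.sin(th)/th if th>1e-9 else 1; d=np.array([u*s,v*s,np.cos(th)])
    else: d=np.array([u,v,1.])
    return -R.T@t, R.T@d/np.linalg.norm(d)
def plane(n,px,z,c=None):
    o,d=ray(n,px,c); return o+d*(z-o[2])/d[2]
def proj(n,P,c=None):
    K,R,t=c or cam(n); p=R@np.array(P,float)+t
    if n=='wrist':
        th=np.arctan2(np.hypot(p[0],p[1]),p[2]); q=p[:2]/np.hypot(p[0],p[1])*th
    else: q=p[:2]/p[2]
    return q*K[0,0]+K[:2,2]
def tri(a,pa,b,pb,ca=None,cb=None):
    o1,d1=ray(a,pa,ca);o2,d2=ray(b,pb,cb)
    s=np.linalg.lstsq(np.c_[d1,-d2],o2-o1,rcond=None)[0]
    p,q=o1+s[0]*d1,o2+s[1]*d2; return (p+q)/2,np.linalg.norm(p-q)
E
python3 - <<'E'
from h import *
t=cv2.imread('pics/top0.png'); s=cv2.imread('pics/scene0.png')
c=t[165:315,205:305]; cv2.imwrite('pics/tongs_top.png',cv2.resize(c,None,fx=4,fy=4,interpolation=2)[:600])
a=cv2.resize(t[115:225,70:200],None,fx=3,fy=3,interpolation=2); b=cv2.resize(s[170:280,290:420],None,fx=3,fy=3,interpolation=2)
cv2.imwrite('pics/egg_crop.png',np.hstack([a,b]))
c=s[120:210,200:300]; cv2.imwrite('pics/tongs_scene.png',cv2.resize(c,None,fx=6,fy=6,interpolation=2))
def blobs(im,lo,hi):
    h=cv2.cvtColor(im,cv2.COLOR_BGR2HSV); m=cv2.inRange(h,lo,hi)
    n,l,st,ce=cv2.connectedComponentsWithStats(m); return [(st[i].tolist(),ce[i].round(1)) for i in range(1,n) if st[i][4]>40]
for nm,lo,hi in [('brown',(3,80,50),(16,200,255)),('green',(60,50,20),(90,255,255)),('red',(0,220,60),(5,255,255))]:
    for k,im in (('top',t),('scene',s)): print(nm,k,blobs(im,lo,hi))
E
```

```text
brown top [([252, 111, 23, 27, 227], array([260.2, 123.8])), ([290, 111, 27, 30, 268], array([300.5, 124.8])), ([118, 189, 22, 20, 301], array([127.9, 198.7]))]
brown scene [([6, 0, 32, 19, 331], array([20.5,  7. ])), ([57, 0, 34, 32, 619], array([74.8, 12.2])), ([0, 36, 32, 21, 187], array([16.9, 48.7])), ([0, 68, 29, 32, 531], array([10.2, 81. ])), ([348, 190, 21, 22, 372], array([358.4, 200.7])), ([155, 192, 23, 39, 210], array([164. , 206.9])), ([169, 200, 15, 22, 78], array([176.4, 210.3])), ([190, 206, 29, 33, 324], array([203.7, 220.6]))]
green top [([372, 138, 44, 42, 609], array([392.6, 157.7]))]
green scene []
red top []
red scene [([301, 183, 17, 19, 101], array([309.4, 193.6])), ([401, 215, 16, 21, 140], array([408.6, 225.8]))]
```

View pics/tongs_top.png

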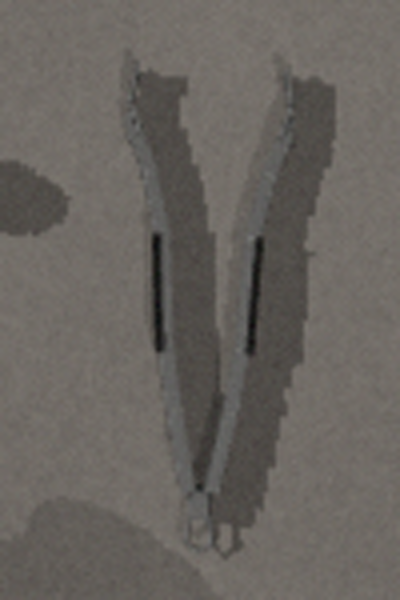

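View pics/egg_crop.png

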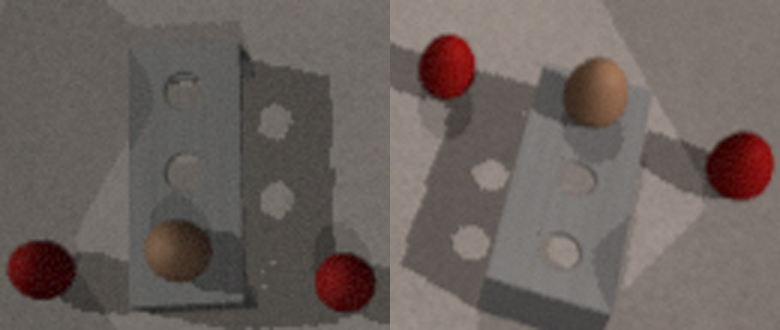

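View pics/tongs_scene.png

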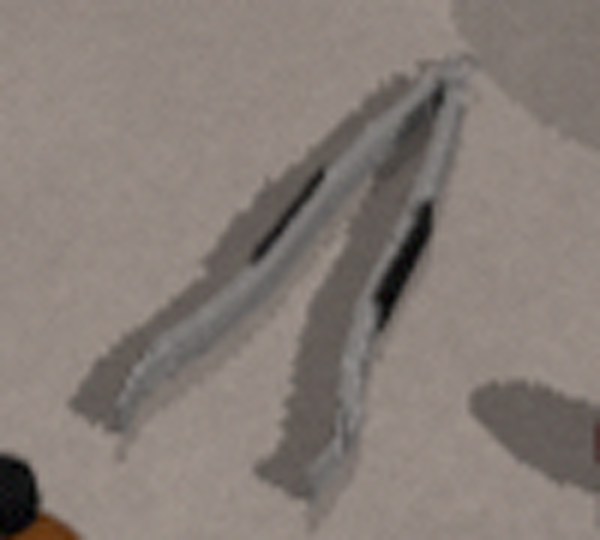

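The crops confirm the choice: the brown egg is at the rack's near end with a red egg on each side. In the tongs crop the panels are the black strips at (157,293) and (254,297), the pin is near (198,495), and the jaw tips are at (130,58) and (283,60).

```bash
python3 - <<'E'
from h import *
t=cv2.imread('pics/top0.png')
g=cv2.cvtColor(t,cv2.COLOR_BGR2GRAY)
m=(g<38).astype(np.uint8); m[:, :225]=0; m[:,290:]=0; m[:215]=0; m[262:]=0
n,l,st,ce=cv2.connectedComponentsWithStats(m)
print([(st[i].tolist(),ce[i]) for i in range(1,n) if st[i][4]>10])
def T(x,y): return (205+(x+.5)/4-.5,165+(y+.5)/4-.5)
P={k:plane('top',T(*v),z) for k,v,z in [('pL0',(157,235),22),('pL1',(160,352),22),('pR0',(260,240),22),('pR1',(249,355),22),('pin',(198,497),22),('jL',(130,58),20),('jR',(283,60),20),('loopend',(200,548),11)]}
for k,v in P.items(): print(k,v.round(1))
print('panel len',np.linalg.norm(P['pL0']-P['pL1']),np.linalg.norm(P['pR0']-P['pR1']))
mid=sum(P[k] for k in ['pL0','pL1','pR0','pR1'])/4; tip=(P['jL']+P['jR'])/2
print('mid',mid,'tip',tip,'dist',np.linalg.norm((tip-mid)[:2]),'yaw',np.arctan2(*(tip-mid)[1::-1]), 'yaw pin-tip',np.arctan2(*(tip-P['pin'])[1::-1]),np.linalg.norm((tip-P['pin'])[:2]), 'width', np.linalg.norm(P['pL0']+P['pL1']-P['pR0']-P['pR1'])/2)
for z in (42,): print('bowl',plane('top',(394,158),42))
print('egg tri',tri('top',(130,198.5),'scene',(358.5,201)))
# red eggs
print('redL?',tri('top',(84,205),'scene',(407,226)),'R',tri('top',(185,209.5),'scene',(309.5,192.5)))
# rack corners: crop scale 3 offset 70,115
def C(x,y): return (70+(x+.5)/3-.5,115+(y+.5)/3-.5)
for k,v in [('nearL',(131,306)),('nearR',(243,302)),('farL',(130,45)),('farR',(241,40)),('h0',(184,173)),('h-1',(182,91))]: print(k,plane('top',C(*v),45).round(1))
for k,v,w in [('grinder',(214,97),(245,220)),('ba',(265.5,113),(200.5,202)),('bb',(308.5,114),(163.5,188))]:
    print(k,tri('top',v,'scene',w))
h=cv2.cvtColor(t,cv2.COLOR_BGR2HSV)
m=cv2.inRange(h[125:195,360:430],(55,40,10),(95,255,255)); c=max(cv2.findContours(m,0,2)[0],key=cv2.contourArea)
(x,y),rad=cv2.minEnclosingCircle(c); print('bowl circ',x+360,y+125,rad,plane('top',(x+360,y+125),42))
E
```

```text
[([243, 224, 2, 29, 33], array([243.87878788, 236.48484848])), ([267, 225, 4, 28, 41], array([268.24390244, 238.51219512]))]
pL0 [489.2  25.5  22. ]
pL1 [426.7  23.3  22. ]
pR0 [487.  -30.1  22. ]
pR1 [425.5 -24.2  22. ]
pin [351.2   2.6  22. ]
jL [586.8  41.3  20. ]
jR [586.4 -42.9  20. ]
loopend [324.    1.2  11. ]
panel len 62.56350298390849 61.7737218598906
mid [457.09476537  -1.36099742  22.        ] tip [586.56305992  -0.78597815  20.        ] dist 129.46957148441894 yaw 0.0044413614864059515 yaw pin-tip -0.014442809238841513 235.3828040484777 width 51.58254801965374
bowl [ 631.98081479 -298.77470061   42.        ]
egg tri (array([535.03946816, 264.76399814,  62.1200867 ]), np.float64(4.953992790880622))
redL? (array([526.28204869, 375.56531432,  20.16736602]), np.float64(4.386679164177889)) R (array([517.76894593, 155.81969159,  21.07152154]), np.float64(4.7053940173648))
nearL [499.2 300.2  45. ]
nearR [502.6 221.8  45. ]
farL [689.1 312.   45. ]
farR [693.6 231.8  45. ]
h0 [594.7 268.   45. ]
h-1 [655.1 272.5  45. ]
grinder (array([724.68635754,  88.78456056, 142.93473647]), np.float64(7.312607038194367))
ba (array([702.46810695, -14.66610521, 117.81728463]), np.float64(4.441298290696481))
bb (array([ 700.33859928, -100.43967243,  118.75691746]), np.float64(5.872240760502507))
bowl circ 393.12551498413086 158.15020751953125 22.64327049255371 [ 631.6295289 -296.859144    42.       ]
```

Emit:
{"fn": "jog_arm", "kwargs": {"increments": "0 0 0 0 0 -0.144 1; 0 0 0 0 0 -0.144 1; 0 0 0 0 0 -0.144 1; -1 -4 0 0 0 0 1; -1.5 -4.5 0 0 0 0 1; -1.5 -4.5 0 0 0 0 1; -1.5 -4.5 0 0 0 0 1; -1.5 -4.5 0 0 0 0 1"}}

```text
clock: 0.95
eef_pos: [332.0, 345.5, 231.1]
tcp_rot: [-3.141, -0.0, 3.141]
contact_force: [1.4, -0.2, 0.2]
opening: 1.001
```

Emit:
{"fn": "jog_arm", "kwargs": {"increments": "-1.5 -4.5 0 0 0 0 1; -1.5 -4.5 0 0 0 0 1; -1.5 -4.5 0 0 0 0 1; -1.5 -4.5 0 0 0 0 1; -1.5 -4.5 0 0 0 0 1; -1 -4 0 0 0 0 1; -1 -4 0 0 0 0 1; 0 -3 0 0 0 0 1"}}

```text
clock: 1.75
eef_pos: [427.5, 10.0, 231.4]
tcp_rot: [-3.141, 0.001, 3.14]
contact_force: [0.2, -0.4, 0.3]
opening: 1.003
```

```bash
python3 - <<'E'
from h import *
s=r.sense();print(s['eef_pos'],s['tcp_rot'],s['qpos'],s['contact_force'])
K,R,t=cam('wrist'); np.savez('w1.npz',K=K,R=R,t=t); print(-R.T@t, R[2])
cv2.imwrite('pics/wrist1.png',r.grab_frame('wrist')[:,:,::-1])
E
```

```text
[427.45069969  10.00433018 231.40607369] [-3.14127893e+00  8.67971871e-04  3.13974812e+00] [ 2.01588486e-02  3.70119273e-02  2.03202669e+00 -3.78979220e-04
  1.07169321e+00 -1.54861156e+00] [ 0.24009696 -0.35549141  0.30497422]
[359.9763962   10.83236057 373.6895114 ] [ 0.2692838  -0.00144298 -0.96305979]
```

View pics/wrist1.png

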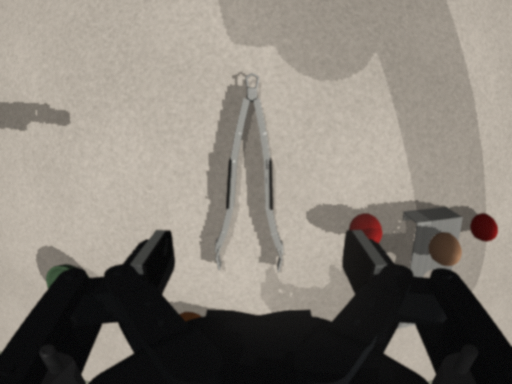

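The wrist view shows the tongs with the pin at about (251,92), panels at about (229,184) and (270,185), and jaw tips at (220,266) and (280,268). The brown egg is at (446,249).

```bash
python3 - <<'E'
from h import *
d=np.load('w1.npz'); c=(d['K'],d['R'],d['t'])
im=cv2.imread('pics/wrist1.png'); g=cv2.cvtColor(im,cv2.COLOR_BGR2GRAY)
m=(g<70).astype(np.uint8); m[:130]=0;m[225:]=0;m[:,:215]=0;m[:,290:]=0
n,l,st,ce=cv2.connectedComponentsWithStats(m)
for i in range(1,n):
    if st[i][4]<30: continue
    print(st[i].tolist(),ce[i], plane('wrist',ce[i],16,c).round(1))
    ys,xs=np.where(l==i)
    for y in (ys.min(),ys.max()):
        q=xs[ys==y]; print('  ',y,q.min(),q.max(),plane('wrist',(q.mean(),y),16,c).round(1))
for k,v,z in [('pin',(252,92),22),('jL',(280,268),11),('jR',(220,266),11)]: print(k,plane('wrist',v,z,c).round(1))
h=cv2.cvtColor(im,cv2.COLOR_BGR2HSV)
m=cv2.inRange(h[220:280,415:475],(3,60,50),(18,200,255)); n,l,st,ce=cv2.connectedComponentsWithStats(m)
i=1+st[1:,4].argmax(); e=(st[i][0]+st[i][2]/2+414.5,st[i][1]+st[i][3]/2+219.5); print('egg px',e,ce[i]+[415,220],st[i])
print(plane('wrist',e,66,c),tri('wrist',e,'top',(130,198.5),c),tri('wrist',e,'scene',(358.5,201),c))
cv2.imwrite('pics/w1c.png',cv2.resize(im[60:280,200:300],None,fx=2.7,fy=2.7,interpolation=2))
E
```

```text
[226, 160, 5, 48, 120] [228.19166667 183.75      ] [458.3 -27.3  16. ]
   160 229 230 [428.1 -24.9  16. ]
   207 226 227 [489.2 -30.5  16. ]
[269, 161, 3, 48, 92] [270.42391304 185.01086957] [460.1  25.6  16. ]
   161 270 270 [429.5  24.8  16. ]
   208 271 271 [490.6  26.6  16. ]
pin [345.8   3.3  22. ]
jL [583.6  40.9  11. ]
jR [580.6 -44.2  11. ]
egg px (np.float64(445.0), np.float64(249.0)) [445.10954064 248.96113074] [ 14  13  33  33 849]
[537.07791398 264.61600154  66.        ] (array([533.97549304, 259.70761397,  71.73432636]), np.float64(0.5316035457561408)) (array([537.33172055, 266.32397119,  65.20071472]), np.float64(1.8606338516092447))
```

View pics/w1c.png

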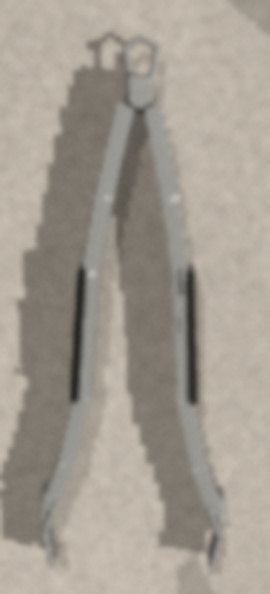

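Emit:
{"fn": "jog_arm", "kwargs": {"increments": "-1.5 -0.5 3 0 0 0.02 1; -1.5 -0.6 4 0 0 0 1; 0 0 4 0 0 0 1; 0 0 4 0 0 0 1; 0 0 3 0 0 0 1; 0 0 1 0 0 0 1; 0 0 0 0 0 0 1; 0 0 0 0 0 0 1"}}

```text
clock: 2.6
eef_pos: [457.3, 1.0, 42.2]
tcp_rot: [-3.142, 0.001, 3.121]
contact_force: [0.3, 0.3, 0.1]
opening: 0.998
```

```bash
python3 - <<'E'
from h import *
s=r.sense();print(s['eef_pos'],s['tcp_rot'],s['contact_force'])
c=cam('wrist')
im=r.grab_frame('wrist')[:,:,::-1].copy()
cv2.imwrite('pics/wrist2.png',im)
g=cv2.cvtColor(im,cv2.COLOR_BGR2GRAY)
np.savez('w2.npz',K=c[0],R=c[1],t=c[2])
E
```

```text
[457.3397772    0.98143671  42.24625144] [-3.14159127e+00  1.14583849e-03  3.12097009e+00] [0.33698929 0.34258685 0.06095833]
```

View pics/wrist2.png

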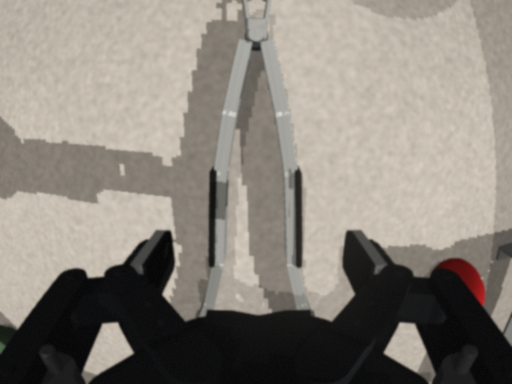

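```bash
python3 - <<'E'
from h import *
d=np.load('w2.npz'); c=(d['K'],d['R'],d['t'])
for p in [(213,169),(213,266),(298,169),(298,266)]: print(plane('wrist',p,22,c).round(1))
print(proj('wrist',(457.3,1,22),c))
E
```

```text
[425.4 -23.3  22. ]
[488.3 -27.9  22. ]
[426.5  24.6  22. ]
[489.3  26.2  22. ]
[257.29743858 220.82222656]
```

Emit:
{"fn": "jog_arm", "kwargs": {"increments": "0 -0.1 1.5 0 0 0 1; 0 0 1.5 0 0 0 1; 0 0 0.6 0 0 0 1; 0 0 0.3 0 0 0 1; 0 0 0.2 0 0 0 0.6; 0 0 0 0 0 0 0.4; 0 0 0 0 0 0 0.4; 0 0 0 0 0 0 0.4", "squeeze": 30}}

```text
clock: 3.45
eef_pos: [456.8, -0.1, 0.6]
tcp_rot: [3.142, 0.001, 3.121]
contact_force: [0.1, 0.3, -0.3]
opening: 0.699
```

Emit:
{"fn": "jog_arm", "kwargs": {"increments": "0 0 0 0 0 0 0.25; 0 0 0 0 0 0 0.2; 0 0 0 0 0 0 0.2; 0 0 0 0 0 0 0.2; 0 0 0 0 0 0 0.2; 0 0 0 0 0 0 0.2; 0 0 0 0 0 0 0.2; 0 0 0 0 0 0 0.2"}}

```text
clock: 4.25
eef_pos: [457.1, -0.1, 1.0]
tcp_rot: [-3.142, 0.001, 3.121]
contact_force: [-0.1, -0.1, 9.7]
opening: 0.6
```

```bash
python3 - <<'E'
from h import *
s=r.sense();print(s['eef_pos'],s['tcp_rot'],s['contact_force'],s['opening'])
cv2.imwrite('pics/wrist3.png',r.grab_frame('wrist')[:,:,::-1])
E
```

```text
[ 4.57138492e+02 -1.20977011e-01  1.02998565e+00] [-3.14158708e+00  1.23178507e-03  3.12073932e+00] [-0.14801501 -0.08554997  9.67508107] 0.599860630055881
```

View pics/wrist3.png

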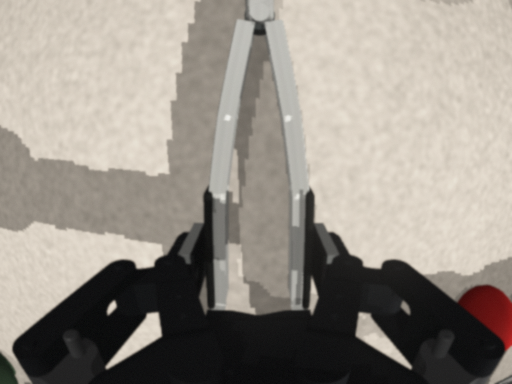

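Emit:
{"fn": "jog_arm", "kwargs": {"increments": "0 0 -0.1 0 0 0 0.2; 0 0 -0.1 0 0 0 0.15; 0 0 0 0 0 0 0.15; 0 0 0 0 0 0 0.15; 0 0 -0.5 0 0 0 0.15; 0 0 -1 0 0 0 0.15; 0 0 -1 0 0 0 0.15; 0 0 -1 0 0 0 0.15"}}

```text
clock: 5.1
eef_pos: [456.8, -0.1, 38.4]
tcp_rot: [3.142, 0.001, 3.121]
contact_force: [0.1, -0.0, -0.8]
opening: 0.578
```

Emit:
{"fn": "jog_arm", "kwargs": {"increments": "0 0 -2 0 0 0 0.15; 0 0 -3 0 0 0 0.15; 0 0 -3 0 0 0 0.15; 0 0 -2 0 0 0 0.15; 0 0 -1 0 0 0 0.15; 0 0 0 0 0 0 0.15; 0 0 0 0 0 0 0.15; 0 0 0 0 0 0 0.15"}}

```text
clock: 5.9
eef_pos: [455.7, -0.1, 146.2]
tcp_rot: [-3.142, -0.002, 3.121]
contact_force: [0.4, 0.2, -1.2]
opening: 0.573
```

```bash
cat > snap.py <<'E'
import sys
from h import *
k=sys.argv[1]
s=r.sense();print(s['eef_pos'].round(1),s['tcp_rot'].round(3),s['contact_force'].round(2),s['wrist_torque'].round(3),s['opening'])
for n in sys.argv[2:]:
    c=cam(n); np.savez(f'{n}{k}.npz',K=c[0],R=c[1],t=c[2])
    cv2.imwrite(f'pics/{n}_{k}.png',r.grab_frame(n)[:,:,::-1])
E
python3 snap.py a wrist scene top
```

```text
[ 4.557e+02 -1.000e-01  1.462e+02] [-3.142e+00 -2.000e-03  3.121e+00] [ 0.43  0.23 -1.19] [ 0.01  -0.011  0.032] 0.5727525128489096
```

View pics/wrist_a.png

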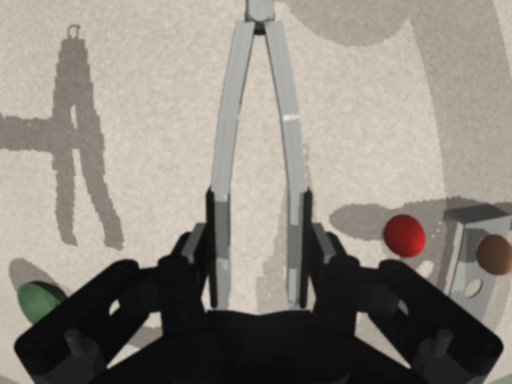

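View pics/scene_a.png

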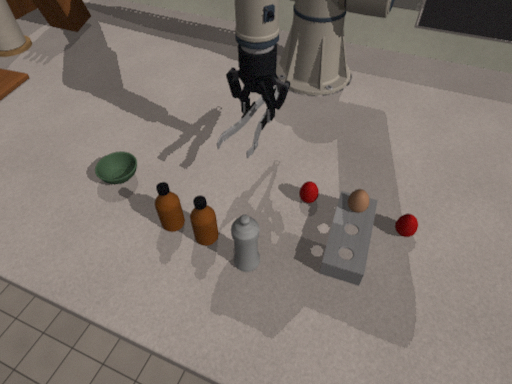

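View pics/top_a.png

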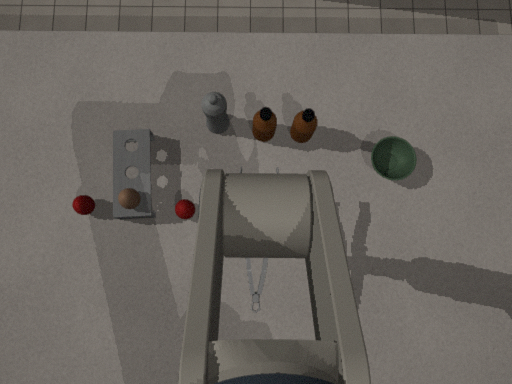

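The tongs are held level in the gripper and the egg is still in the rack at scene (358,200). I'll move sideways towards it and measure it again from nearby.

Emit:
{"fn": "jog_arm", "kwargs": {"increments": "0.4 2 0 0 0 0 0.15; 0.5 3 0 0 0 0 0.15; 0.5 3 0 0 0 0 0.15; 0.5 3 0 0 0 0 0.15; 0.5 3 0 0 0 0 0.15; 0.4 1.7 0 0 0 0 0.15; 0 0.7 0 0 0 0 0.15; 0 0 0 0 0 0 0.15"}}

```text
clock: 6.85
eef_pos: [431.9, 164.9, 146.9]
tcp_rot: [-3.141, -0.0, 3.122]
contact_force: [-0.2, -1.3, -0.7]
opening: 0.573
```

```bash
python3 snap.py b wrist scene top; python3 - <<'E'
from h import *
L=lambda n:(lambda d:(d['K'],d['R'],d['t']))(np.load(n))
im=cv2.imread('pics/wrist_b.png'); h=cv2.cvtColor(im,cv2.COLOR_BGR2HSV)
m=cv2.inRange(h,(3,60,40),(18,200,255)); n,l,st,ce=cv2.connectedComponentsWithStats(m)
for i in range(1,n):
    if st[i][4]>200: print(st[i],ce[i])
E
```

```text
[431.9 164.9 146.9] [-3.141 -0.     3.122] [-0.22 -1.27 -0.74] [-0.01   0.024  0.043] 0.5727421211695968
[118 344  27  19 214] [129.44859813 350.54672897]
```

View pics/wrist_b.png

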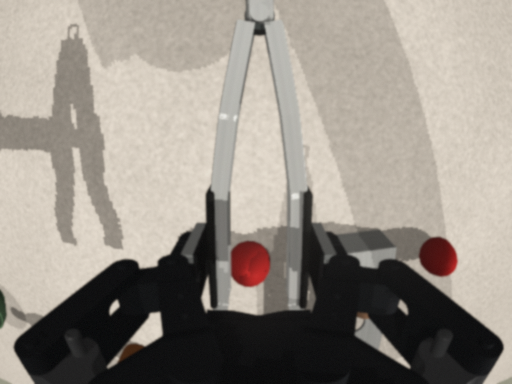

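View pics/scene_b.png

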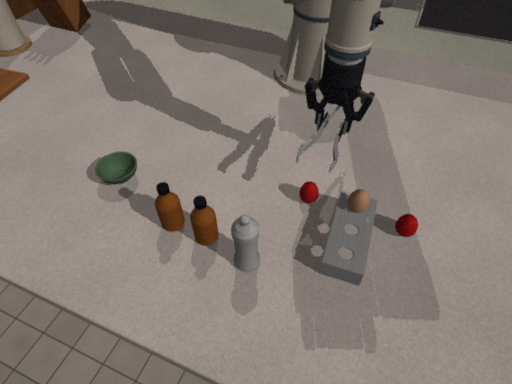

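View pics/top_b.png

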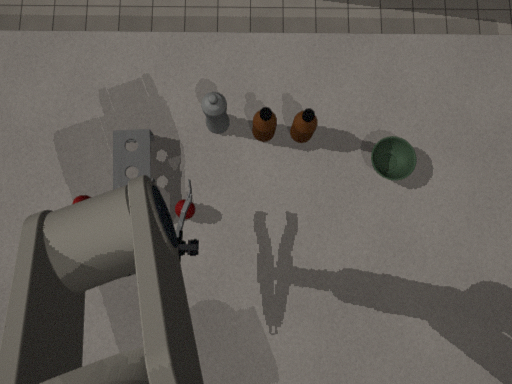

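The wrist view hides the egg behind the finger. The scene view shows the jaws at (300,160) and (335,168), with the egg at (358,200). I'll combine the rays already taken.

```bash
python3 - <<'E'
from h import *
L=lambda n:(lambda d:(d['K'],d['R'],d['t']))(np.load(n))
im=cv2.imread('pics/wrist_a.png'); h=cv2.cvtColor(im,cv2.COLOR_BGR2HSV)
m=cv2.inRange(h[225:285,465:],(3,60,40),(18,200,255)); n,l,st,ce=cv2.connectedComponentsWithStats(m); i=1+st[1:,4].argmax(); s=st[i];print(s)
ea=(465+s[0]+s[2]/2-.5,225+s[1]+s[3]/2-.5)
for nm,n,px,c in [('w1','wrist',(445,249),L('w1.npz')),('wa','wrist',ea,L('wrista.npz')),('top','top',(129.5,198.5),None),('scene','scene',(358.5,201),None)]:
    print(nm,plane(n,px,62,c).round(1),plane(n,px,66,c).round(1))
# jaw tips check: scene projection of predicted jaw tips at pose b
T=np.array([431.9,164.9]); y=-0.022
for sg in(1,-1):
  for z in (146.9-1-0,146.9+18): 
    P=T+123*np.array([np.cos(y),np.sin(y)])+sg*33*np.array([-np.sin(y),np.cos(y)]); print('tip pred',proj('scene',[*P,z]).round(1))
s=cv2.imread('pics/scene_b.png'); cv2.imwrite('pics/sbc.png',cv2.resize(s[90:220,280:400],None,fx=4.6,fy=4.6,interpolation=2))
E
```

```text
[  11   10   36   40 1175]
w1 [539.4 267.9  62. ] [537.1 264.6  66. ]
wa [538.8 265.5  62. ] [536.1 260.9  66. ]
top [535.6 263.3  62. ] [535.  262.2  66. ]
scene [533.8 267.1  62. ] [537.3 267.1  66. ]
tip pred [328.2 171.2]
tip pred [329.5 164.3]
tip pred [296.4 161.5]
tip pred [297.1 154.6]
```

View pics/sbc.png

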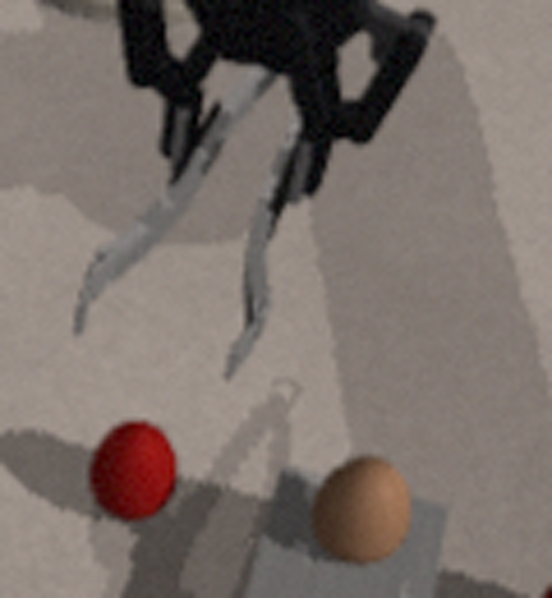

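Emit:
{"fn": "jog_arm", "kwargs": {"increments": "0.1 2 0 0 0 0 0.15; 0.1 3 0 0 0 0 0.15; 0.1 3 0 0 0 0 0.15; 0 1.6 0 0 0 0 0.15; 0 0.6 0 0 0 0 0.15; 0 0.1 0 0 0 0 0.15; 0 0 2 0 0 0 0.15; 0 0 0 0 0 0 0.15"}}

```text
clock: 7.8
eef_pos: [429.8, 265.6, 125.6]
tcp_rot: [-3.139, -0.003, 3.12]
contact_force: [-0.1, -0.9, -1.1]
opening: 0.577
```

```bash
python3 snap.py c scene top; python3 - <<'E'
from h import *
s=cv2.imread('pics/scene_c.png'); cv2.imwrite('pics/scc.png',cv2.resize(s[120:250,300:420],None,fx=4.6,fy=4.6,interpolation=2))
T=r.sense()['eef_pos']; y=-0.022
for sg in(1,-1):
    P=T[:2]+123*np.array([np.cos(y),np.sin(y)])+sg*33*np.array([-np.sin(y),np.cos(y)]); print('tip pred',(proj('scene',[*P,T[2]])-[300,120])*4.6)
E
```

```text
[429.8 265.6 125.6] [-3.139e+00 -3.000e-03  3.120e+00] [-0.13 -0.91 -1.11] [0.008 0.022 0.015] 0.5773716995397713
tip pred [360.00374663 332.22180395]
tip pred [205.45941581 284.39537129]
```

View pics/scc.png

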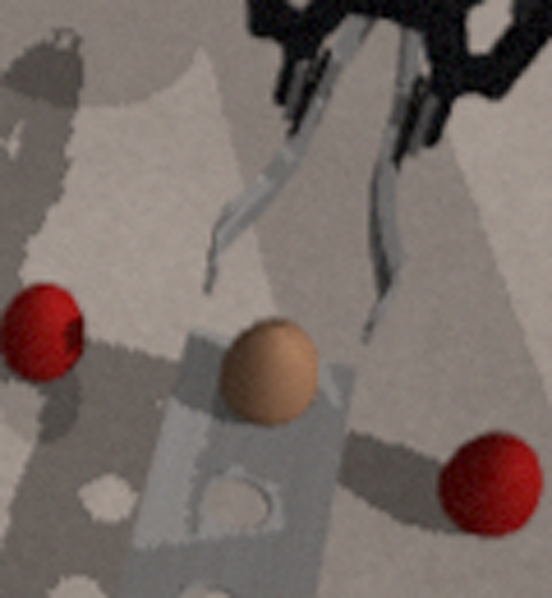

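View pics/top_c.png

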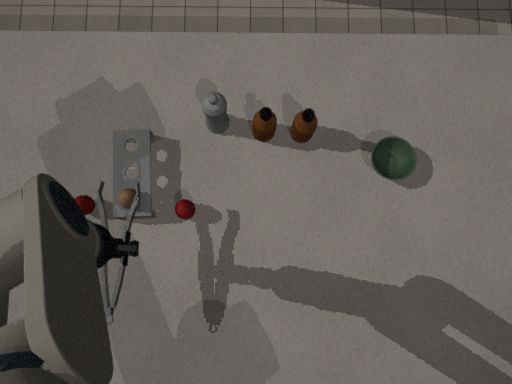

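Emit:
{"fn": "jog_arm", "kwargs": {"increments": "-0.1 0.2 0 0 0 0 0.15; 0 0 1.5 0 0 0 0.15; 0 0 1.5 0 0 0 0.15; 0 0 1 0 0 0 0.15; 0 0 0.5 0 0 0 0.15; 0 0 0 0 0 0 0.15; 0 0 0 0 0 0 0.15; 0 0 0 0 0 0 0.15"}}

```text
clock: 8.7
eef_pos: [432.5, 269.7, 82.8]
tcp_rot: [3.141, 0.001, 3.121]
contact_force: [0.4, 1.3, -1.2]
opening: 0.575
```

```bash
python3 snap.py d scene top; python3 - <<'E'
from h import *
s=cv2.imread('pics/scene_d.png'); a=cv2.resize(s[140:240,310:410],None,fx=4,fy=4,interpolation=2)
s=cv2.imread('pics/top_d.png'); b=cv2.resize(s[150:250,80:180],None,fx=4,fy=4,interpolation=2)
cv2.imwrite('pics/dd.png',np.hstack([a,b]))
E
```

```text
[432.5 269.7  82.8] [3.141e+00 1.000e-03 3.121e+00] [ 0.36  1.27 -1.24] [-0.036  0.023  0.061] 0.5750735005794858
```

View pics/dd.png

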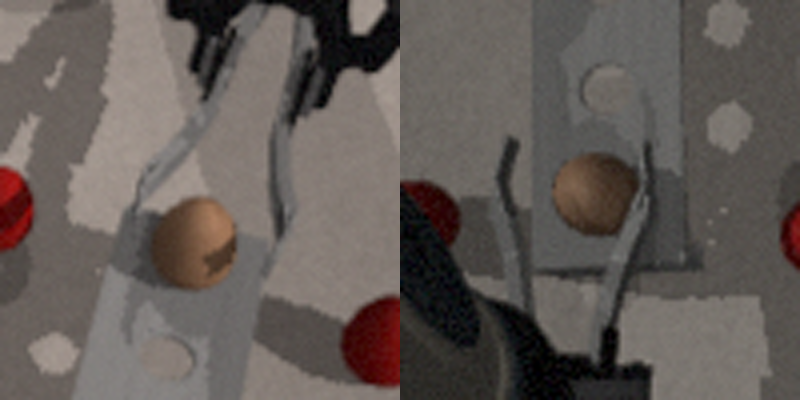

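```bash
python3 - <<'E'
from h import *
a=plane('top',(108.2,185),101);b=plane('top',(141.8,186.2),101);print(a,b,(a+b)/2)
print(plane('top',(129,198.6),64))
c,d=plane('scene',(310+138/4,140+202/4),83),plane('scene',(310+268/4,140+275/4),83);print(c,d,(c+d)/2)
print(plane('scene',(310+195/4,140+243/4),64))
E
```

```text
[556.72894917 295.99985949 101.        ] [554.86275928 229.01510286 101.        ] [555.79585423 262.50748117 101.        ]
[535.08750455 263.79929862  64.        ]
[535.49911264 233.75000197  83.        ] [557.48485458 305.40320074  83.        ] [546.49198361 269.57660136  83.        ]
[534.67503421 267.41295466  64.        ]
```

The jaws straddle the egg's tip within about 1–2 mm in both views, so I'll lower to the girth.

Emit:
{"fn": "jog_arm", "kwargs": {"increments": "0.1 0 0.5 0 0 0 0.15; 0.1 0 0.8 0 0 0 0.15; 0 0 0.8 0 0 0 0.15; 0 0 0.5 0 0 0 0.15; 0 0 0.3 0 0 0 0.15; 0 0 0 0 0 0 0.15; 0 0 0 0 0 0 0.15; 0 0 0 0 0 0 0.15"}}

```text
clock: 9.6
eef_pos: [430.3, 269.7, 53.5]
tcp_rot: [3.141, 0.0, 3.121]
contact_force: [0.2, 0.5, -0.3]
opening: 0.577
```

```bash
python3 snap.py e scene top; python3 - <<'E'
from h import *
s=cv2.imread('pics/scene_e.png'); a=cv2.resize(s[140:240,310:410],None,fx=4,fy=4,interpolation=2)
s=cv2.imread('pics/top_e.png'); b=cv2.resize(s[150:250,80:180],None,fx=4,fy=4,interpolation=2)
cv2.imwrite('pics/ee.png',np.hstack([a,b]))
E
```

```text
[430.3 269.7  53.5] [3.141 0.    3.121] [ 0.21  0.49 -0.34] [-0.004 -0.002  0.011] 0.5770840890406717
```

View pics/ee.png

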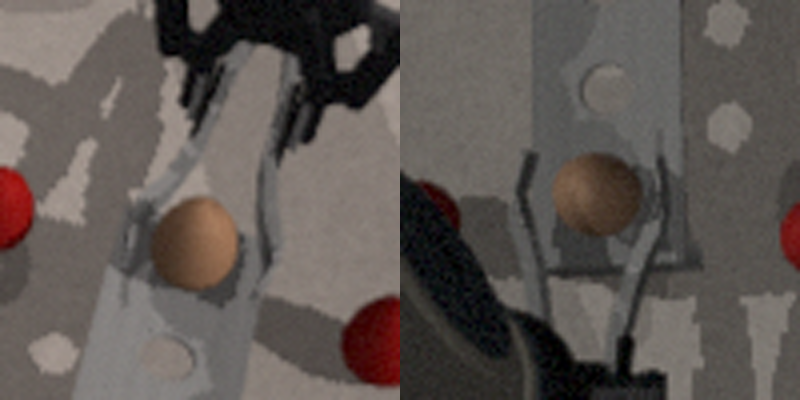

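Emit:
{"fn": "jog_arm", "kwargs": {"increments": "0 0.05 0 0 0 0 0.1; 0 0 0 0 0 0 0.05; 0 0 0 0 0 0 0; 0 0 0 0 0 0 -0.05; 0 0 0 0 0 0 -0.1; 0 0 0 0 0 0 -0.14; 0 0 0 0 0 0 -0.18; 0 0 0 0 0 0 -0.22"}}

```text
clock: 10.5
eef_pos: [430.0, 269.8, 53.3]
tcp_rot: [-3.141, -0.0, 3.121]
contact_force: [0.3, -2.9, 0.5]
opening: 0.409
```

Emit:
{"fn": "jog_arm", "kwargs": {"increments": "0 0 0 0 0 0 -0.26; 0 0 0 0 0 0 -0.3; 0 0 0 0 0 0 -0.35; 0 0 0 0 0 0 -0.4; 0 0 0 0 0 0 -0.5; 0 0 0 0 0 0 -0.5; 0 0 0 0 0 0 -0.5; 0 0 0 0 0 0 -0.5"}}

```text
clock: 11.3
eef_pos: [430.1, 270.0, 53.3]
tcp_rot: [-3.142, -0.0, 3.121]
contact_force: [-0.8, -3.7, -0.2]
opening: 0.417
```

```bash
python3 snap.py f scene top; python3 - <<'E'
from h import *
s=cv2.imread('pics/scene_f.png'); a=cv2.resize(s[140:240,310:410],None,fx=4,fy=4,interpolation=2)
s=cv2.imread('pics/top_f.png'); b=cv2.resize(s[150:250,80:180],None,fx=4,fy=4,interpolation=2)
cv2.imwrite('pics/ff.png',np.hstack([a,b]))
E
```

```text
[430.1 270.   53.3] [-3.142 -0.     3.121] [-0.75 -3.67 -0.23] [-0.616 -0.039 -0.38 ] 0.4167223769385813
```

View pics/ff.png

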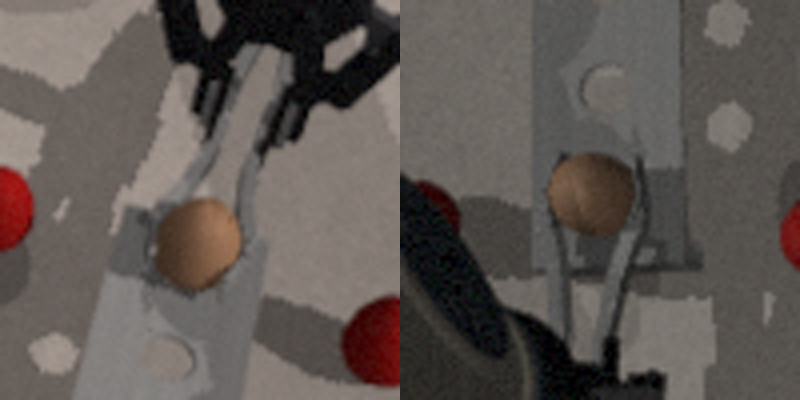

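The egg is gripped at 35 mm panel width, as predicted. I'll relieve the small side load and lift.

Emit:
{"fn": "jog_arm", "kwargs": {"increments": "0 -0.1 0 0 0 0 -0.5; 0 -0.05 0 0 0 0 -0.5; 0 0 -0.2 0 0 0 -0.5; 0 0 -0.5 0 0 0 -0.5; 0 0 -0.8 0 0 0 -0.5; 0 0 -0.8 0 0 0 -0.5; 0 0 -0.8 0 0 0 -0.5; 0 0 -0.5 0 0 0 -0.5"}}

```text
clock: 12.2
eef_pos: [430.5, 268.8, 90.4]
tcp_rot: [3.141, 0.001, 3.121]
contact_force: [0.0, -0.1, -2.9]
opening: 0.407
```

```bash
python3 snap.py g scene top; python3 - <<'E'
from h import *
s=cv2.imread('pics/scene_g.png'); a=cv2.resize(s[120:220,310:410],None,fx=4,fy=4,interpolation=2)
s=cv2.imread('pics/top_g.png'); b=cv2.resize(s[150:250,80:180],None,fx=4,fy=4,interpolation=2)
cv2.imwrite('pics/gg.png',np.hstack([a,b]))
E
```

```text
[430.5 268.8  90.4] [3.141e+00 1.000e-03 3.121e+00] [ 0.03 -0.14 -2.87] [0.005 0.086 0.   ] 0.4067770481662455
```

View pics/gg.png

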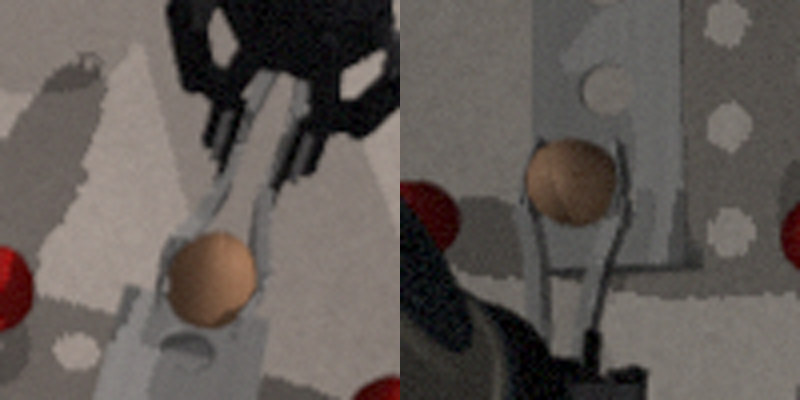

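Emit:
{"fn": "jog_arm", "kwargs": {"increments": "0 0 -0.5 0 0 0 -0.5; 0 0 -1 0 0 0 -0.5; 0 0 -1 0 0 0 -0.5; 0 0 -1 0 0 0 -0.5; 0 -0.3 -0.7 0 0 0 -0.5; 0 -0.8 -0.3 0 0 0 -0.5; 0 -1.3 0 0 0 0 -0.5; 0 -1.8 0 0 0 0 -0.5"}}

```text
clock: 13.1
eef_pos: [428.9, 225.5, 134.1]
tcp_rot: [-3.141, -0.0, 3.122]
contact_force: [-0.4, -0.5, -1.0]
opening: 0.412
```

Emit:
{"fn": "jog_arm", "kwargs": {"increments": "0 -2 0 0 0 0 -0.5; 0 -2 0 0 0 0 -0.5; 0 -2 0 0 0 0 -0.5; 0 -2 0 0 0 0 -0.5; 0 -2 0 0 0 0 -0.5; 0 -2 0 0 0 0 -0.5; 0 -2 0 0 0 0 -0.5; 0 -2 0 0 0 0 -0.5"}}

```text
clock: 13.9
eef_pos: [424.9, 64.9, 133.9]
tcp_rot: [-3.141, -0.001, 3.121]
contact_force: [-0.4, 1.0, -0.8]
opening: 0.412
```

Emit:
{"fn": "jog_arm", "kwargs": {"increments": "0 -2 0 0 0 0 -0.5; 0 -2 0 0 0 0 -0.5; 0 -2 0 0 0 0 -0.5; 0 -2 0 0 0 0 -0.5; 0 -2 0 0 0 0 -0.5; 0 -2 0 0 0 0 -0.5; 0 -2 0 0 0 0 -0.5; 0 -2 0 0 0 0 -0.5"}}

```text
clock: 14.7
eef_pos: [421.4, -94.8, 133.9]
tcp_rot: [3.142, -0.001, 3.12]
contact_force: [0.4, 0.1, -2.7]
opening: 0.41
```

Emit:
{"fn": "jog_arm", "kwargs": {"increments": "0 -2 0 0 0 0 -0.5; 0 -2 0 0 0 0 -0.5; 0 -2 0 0 0 0 -0.5; 0 -2 0 0 0 0 -0.5; 0 -1.5 0 0 0 0 -0.5; 0 -1 0 0 0 0 -0.5; 0 -0.5 0 0 0 0 -0.5; 0 0 0 0 0 0 -0.5"}}

```text
clock: 15.5
eef_pos: [419.8, -203.7, 134.1]
tcp_rot: [3.141, -0.001, 3.12]
contact_force: [0.4, 0.2, -3.1]
opening: 0.409
```

```bash
python3 snap.py h scene top
```

```text
[ 419.8 -203.7  134.1] [ 3.141e+00 -1.000e-03  3.120e+00] [ 0.38  0.16 -3.05] [ 0.069  0.104 -0.056] 0.40874543537292407
```

View pics/scene_h.png

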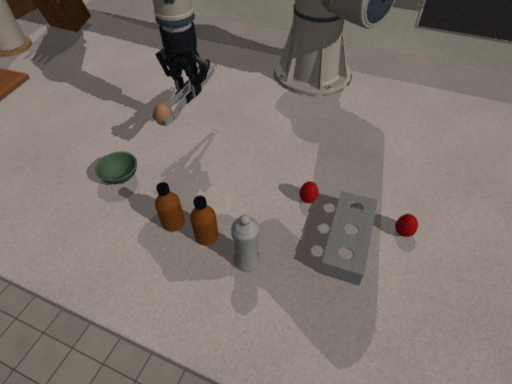

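View pics/top_h.png

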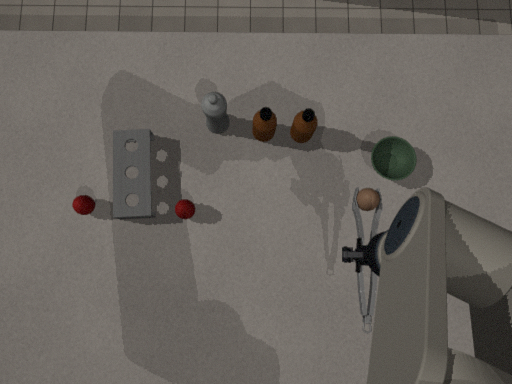

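The egg is carried in the jaws, at scene (163,112) and top (368,199), with the rack empty and unmoved.

```bash
python3 - <<'E'
from h import *
P={}
for n,box in (('scene',(145,95,185,130)),('top',(350,180,390,220))):
    im=cv2.imread(f'pics/{n}_h.png'); h=cv2.cvtColor(im,cv2.COLOR_BGR2HSV); x0,y0,x1,y1=box
    m=cv2.inRange(h[y0:y1,x0:x1],(0,60,40),(18,220,255)); k,l,st,ce=cv2.connectedComponentsWithStats(m); i=1+st[1:,4].argmax(); s=st[i]
    P[n]=(x0+s[0]+s[2]/2-.5,y0+s[1]+s[3]/2-.5); print(n,P[n],s)
print('egg',tri('top',P['top'],'scene',P['scene']))
im=cv2.imread('pics/scene_h.png'); h=cv2.cvtColor(im,cv2.COLOR_BGR2HSV); sub=h[145:195,85:150]
m=cv2.inRange(sub,(50,35,10),(100,255,255)); c=max(cv2.findContours(m,0,2)[0],key=cv2.contourArea); x,y,w,hh=cv2.boundingRect(c); print('bowl scene box',x+85,y+145,w,hh)
print(plane('scene',(117,167),42))
for cx in [(631.6,-297.5)]:
    e=[(proj('scene',(cx[0]+50*np.cos(a),cx[1]+50*np.sin(a),42))) for a in np.linspace(0,6.28,40)]; e=np.array(e); print('pred rim bbox',e.min(0),e.max(0))
    e=[(proj('top',(cx[0]+50*np.cos(a),cx[1]+50*np.sin(a),42))) for a in np.linspace(0,6.28,40)]; e=np.array(e); print('pred rim top bbox',e.min(0),e.max(0))
E
```

```text
scene (np.float64(163.0), np.float64(113.0)) [  9   7  19  23 289]
top (np.float64(367.5), np.float64(199.0)) [  6   8  24  23 417]
egg (array([ 525.01117093, -205.56877046,  147.60070114]), np.float64(3.1945814076989674))
bowl scene box 95 152 42 32
[ 635.62311937 -287.18147818   42.        ]
pred rim bbox [ 93.05108837 150.363824  ] [135.65987061 180.11146781]
pred rim top bbox [370.4433049  135.89679291] [416.47346735 180.76862388]
```

Emit:
{"fn": "jog_arm", "kwargs": {"increments": "-0.3 -0.5 0 0 0 0 -0.5; -0.8 -1 0 0 0 0 -0.5; -1.4 -1.5 0 0 0 0 -0.5; -1.8 -1.8 0 0 0 0 -0.5; -1.8 -1.8 0 0 0 0 -0.5; -1.8 -1.2 0 0 0 0 -0.5; -1.4 -0.7 0 0 0 0 -0.5; -0.8 -0.4 0 0 0 0 -0.5"}}

```text
clock: 16.4
eef_pos: [521.1, -295.7, 134.1]
tcp_rot: [-3.141, 0.001, 3.121]
contact_force: [-0.3, 0.7, -1.3]
opening: 0.412
```

Emit:
{"fn": "jog_arm", "kwargs": {"increments": "-0.5 0 0 0 0 0 -0.5; -0.3 0 0.4 0 0 0 -0.5; 0 0 0.8 0 0 0 -0.5; 0 0 0.8 0 0 0 -0.5; 0 0 0.6 0 0 0 -0.5; 0 0 0.3 0 0 0 -0.5; 0 0 0 0 0 0 -0.5; 0 0 0 0 0 0 -0.5"}}

```text
clock: 17.2
eef_pos: [527.5, -294.7, 105.4]
tcp_rot: [-3.142, 0.0, 3.121]
contact_force: [-0.5, 0.6, -1.9]
opening: 0.408
```

```bash
python3 snap.py i scene top; python3 - <<'E'
from h import *
s=cv2.imread('pics/scene_i.png'); a=cv2.resize(s[100:200,70:170],None,fx=4,fy=4,interpolation=2)
s=cv2.imread('pics/top_i.png'); b=cv2.resize(s[110:210,340:440],None,fx=4,fy=4,interpolation=2)
cv2.imwrite('pics/ii.png',np.hstack([a,b]))
P={}
for n,box in (('scene',(80,100,155,180)),('top',(360,120,430,200))):
    im=cv2.imread(f'pics/{n}_i.png'); h=cv2.cvtColor(im,cv2.COLOR_BGR2HSV); x0,y0,x1,y1=box
    m=cv2.inRange(h[y0:y1,x0:x1],(0,60,40),(18,220,255)); k,l,st,ce=cv2.connectedComponentsWithStats(m); i=1+st[1:,4].argmax(); s=st[i]
    P[n]=(x0+s[0]+s[2]/2-.5,y0+s[1]+s[3]/2-.5); print(n,P[n],s)
print('egg',tri('top',P['top'],'scene',P['scene']))
E
```

```text
[ 527.5 -294.7  105.4] [-3.142  0.     3.121] [-0.49  0.56 -1.89] [0.021 0.096 0.011] 0.4084345136338237
scene (np.float64(104.5), np.float64(141.5)) [ 15  31  20  22 298]
top (np.float64(407.5), np.float64(147.5)) [ 37  17  22  22 382]
egg (array([ 633.32827833, -297.44931751,  118.68460904]), np.float64(3.172741749461628))
```

View pics/ii.png

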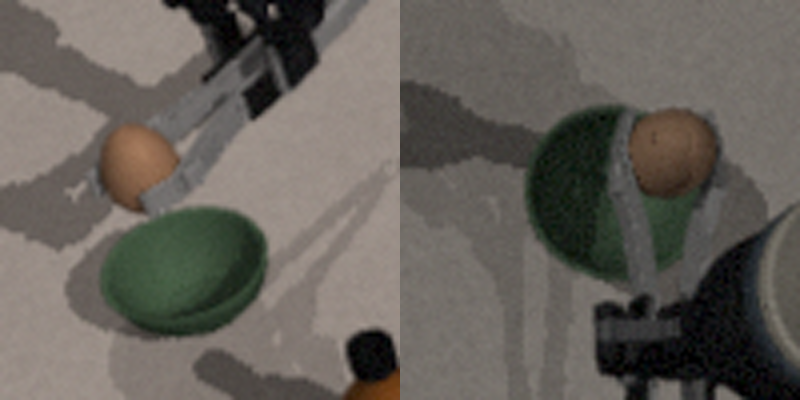

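The egg measures (633,-297,~114) against a bowl centre of about (631,-297). I'll let it settle, check again and hand in.

Emit:
{"fn": "jog_arm", "kwargs": {"increments": "0 0 0 0 0 0 -0.5; 0 0 0 0 0 0 -0.5; 0 0 0 0 0 0 -0.5; 0 0 0 0 0 0 -0.5; 0 0 0 0 0 0 -0.5; 0 0 0 0 0 0 -0.5; 0 0 0 0 0 0 -0.5; 0 0 0 0 0 0 -0.5"}}

```text
clock: 18.1
eef_pos: [527.4, -294.6, 105.3]
tcp_rot: [3.142, -0.0, 3.121]
contact_force: [-0.3, 0.2, -2.4]
opening: 0.409
```

```bash
python3 snap.py j scene; python3 - <<'E'
from h import *
a=cv2.imread('pics/scene_i.png').astype(int);b=cv2.imread('pics/scene_j.png').astype(int)
print('egg region change',abs(a-b)[125:155,90:120].mean(), 'qvel',abs(r.sense()['qvel']).max())
print(r.sign_off())
E
```

```text
[ 527.4 -294.6  105.3] [ 3.142 -0.     3.121] [-0.35  0.2  -2.42] [-0.034  0.052  0.015] 0.40852587351656017
egg region change 2.3248148148148147 qvel 0.0014054167608765907
the job is handed in; nothing more can be done
None
```

View pics/scene_j.png

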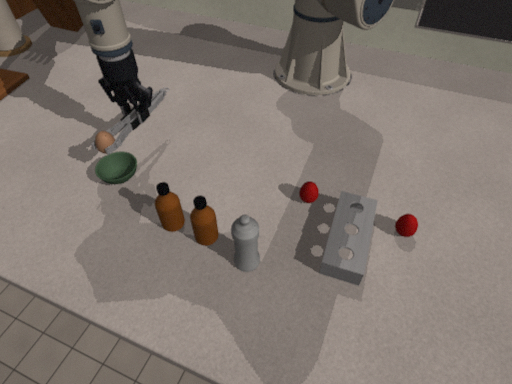

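I picked up the tongs by their grip panels, closed the jaws on the brown egg, lifted it out of the rack and carried it to the bowl. I handed the job in at about 18 s with the egg held still in the tongs above the bowl; sign-off reports no verdict.

- **Egg position:** the last triangulation put it at about (633, −297) mm, with the bowl's centre at about (631, −297). Its middle was about 114–118 mm high, which leaves roughly 50 mm of air above the rim.
- **Grip:** the arm was at rest, with an opening of 0.41 (about 35 mm over the panels). The squeeze was set to 30 N, so I expect about 12 N on the egg against the 40 N limit; I did not measure that force.
- **Other objects:** the final picture shows the rack, bowl, grinder and bottles standing where they were.
- **Disagreements:** the rays from the two fixed cameras missed each other by 3–5 mm. The scene camera alone put the bowl's centre about 10 mm off the top view in y, still inside the 30 mm tolerance.
- **Side effects on the way:** the fingertips pressed down with about 10 N while gripping the tongs. There was also a side load of about 4 N when the jaws closed on the egg. I relieved both before lifting.

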